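Start the bench sander with its extraction running first

TASK

Start up the bench sander in the proper order: press the raised end of the wide rocker on the long socket block until it is fully over, right down to its stop, then press the raised end of the narrow rocker on the square steel box until it too is fully down, and last press the flat round start button on the two-button station right down, hold it there a moment and let it come up again. Do not press the tall mushroom-shaped stop button, and leave both rockers switched on. Only press with the fingertips: do not pick up or push away the boxes or any of the other things on the bench.

Things in the scene. Friction and masses are not known exactly. Their poses are not given: they have to be found in the camera images.
- block: long grey socket block screwed to the bench, 220 (x) x 66 (y) x 45 mm high, with three round sockets and, centred 70 mm from the middle towards its +x end, the wide black rocker on a bright plate. Origin: centre of its underside; x along its length
- power_rocker_press (a point): the wide rocker on the socket block, 54 (x) x 38 (y) mm, level half 55 mm above the bench, press point 61 to 62 mm at first. Origin: where to press, on top of its +x half, 18 mm out from the middle. At joint 0 this half slopes up outwards at 0.4 rad, its outer end 10 mm above the level -x half; pressed down about 7 mm from 0 it lies level (on). At joint 0, x is level along the rocker and z up; they tip with it.
- power_rocker (a joint): wide rocker on the socket block (sander's mains), rad: 0 = off (its +x half raised), 0.4 = on (+x half fully down and level). Starts at 0 to 0.06. Stiff by friction: 3 to 5 N on the raised half moves it; it has no spring and stays where it is left, so press it right to its stop.
- box: square steel box on a rubber foot, loose, about 0.8 kg, 100 x 100 x 60 mm high, with the narrow black rocker in the middle of its top, along its x axis. Origin: centre of its underside. It may stand at any of many yaws
- air_rocker_press (a point): the narrow rocker on the steel box, 54 (x) x 24 (y) mm, level half 70 mm above the bench, press point 76 to 77 mm at first. Origin: where to press, on top of its +x half, 18 mm out from the middle. At joint 0 this half slopes up outwards at 0.4 rad, its outer end 10 mm above the level -x half; pressed down about 7 mm from 0 it lies level (on). At joint 0, x is level along the rocker and z up; they tip with it.
- air_rocker (a joint): narrow rocker on the square steel box (dust extraction), rad: 0 = off (its +x half raised), 0.4 = on (+x half fully down and level). Starts at 0 to 0.06. Stiff by friction: 3 to 5 N on the raised half moves it; it has no spring and stays where it is left, so press it right to its stop.
- station: two-button station: aluminium case on a rubber foot, loose, about 0.8 kg, 170 (x) x 80 (y) x 55 mm high. Origin: centre of its underside. The start button is 45 mm from the middle towards its -x end, the stop button 45 mm towards its +x end
- start_top (a point): centre of the top face of the flat round start button, 30 mm across in a 46 mm black collar; 77 mm above the bench when up, 10 mm above the collar; z up
- start (a joint): start button, m: 0 = up, 0.006 = fully down; a spring returns it, fully down takes 5 N
- stop_top (a point): centre of the top of the mushroom stop button, 42 mm across, 88 mm above the bench; not to be pressed
- stop (a joint): stop button, m: 0 = up, 0.006 = fully down; sprung, moves at about 2 N
- tail_piece: small stepped pine offcut of a joint, 26 x 32 x 24 mm high; a bystander, leave it. Origin: centre of its underside
- peg: small brass bench peg, 28 mm across and 38 mm high, narrower above; a bystander, leave it. Origin: centre of its underside
- glue: yellow glue jar, 60 mm across, 100 mm high; a bystander, leave it. Origin: centre of its underside
- mallet: joiner's wooden mallet lying down, head 70 x 120 x 60 mm, 0.3 m long; a bystander, leave it. Origin: centre of its underside
- plane: steel hand plane with dark knob, 160 x 50 x 55 mm; a bystander, leave it. Origin: centre of its underside
- pot: white ceramic cup, 72 mm across, 85 mm high; a bystander, leave it. Origin: centre of its underside
- tape: cardboard ring, 90 mm across, 24 mm high; a bystander, leave it. Origin: centre of its underside
Not all that is in view belongs to the job. What is shaped like the block but green or turquoise is not meant.

How it is judged (in metres and radians):
On the way, in this order (a step that is already met when the one before it is completed fails the run):
1. the wide rocker on the socket block is fully over (on) (value of joint power_rocker above 0.34 rad), for 0.2 s.
2. then the narrow rocker on the steel box is fully over (on) (value of joint air_rocker above 0.34 rad), for 0.2 s.
3. then the start button is held down (value of joint start above 0.0045 m), for 0.15 s.
At the end, for the whole second after the job is handed in: Both rockers are on (above 0.34 of 0.4 rad), the start button is up again (under 1.5 mm), the stop button is up, and the steel box, the station and every bystander stand within 20 mm of where they began, at rest (value of joint each of power_rocker, air_rocker above 0.34 rad and value of joint each of start, stop below 0.0015 m and linear speed of each of box, station below 0.02 m/s and not (distance of box from where it was at the start of the episode above 0.02 m) and not (distance of station from where it was at the start of the episode above 0.02 m) and not (distance of tail_piece from where it was at the start of the episode above 0.02 m) and not (distance of peg from where it was at the start of the episode above 0.02 m) and not (distance of glue from where it was at the start of the episode above 0.02 m) and not (distance of mallet from where it was at the start of the episode above 0.02 m) and not (distance of plane from where it was at the start of the episode above 0.02 m) and not (distance of pot from where it was at the start of the episode above 0.02 m) and not (distance of tape from where it was at the start of the episode above 0.02 m)); the robot touches nothing.
It fails at once if the extraction rocker is switched before the mains rocker is on (value of joint air_rocker above 0.2 rad and value of joint power_rocker below 0.2 rad).
It fails at once if the start button is pressed before both rockers are on (value of joint start above 0.003 m and value of joint any of power_rocker, air_rocker below 0.3 rad).
It fails at once if the stop button is pressed (3 mm or more) (value of joint stop above 0.003 m).
It fails at once if the steel box or the station is lifted more than 10 mm, tipped more than 0.2 rad or pushed more than 20 mm (height (world z) of any of box, station above 0.01 m or angle between any of box, station's own z axis and vertical above 0.2 rad or distance of any of box, station from where it was at the start of the episode above 0.02 m).
It fails at once if a bystander is moved more than 20 mm (distance of any of tail_piece, peg, glue, mallet, plane, pot, tape from where it was at the start of the episode above 0.02 m).
It also fails if it takes over 48 s, if anything falls off the work surface, if the arm or the gripper's body presses on something with over 40 N, if the wrist force passes 120 N, or if a joint passes its speed limit or range.

ROBOT

A 6-joint arm with a two-finger parallel gripper is mounted at the origin on the work surface. World frame = base frame: x ahead of the robot, y to its left, z up, the work surface at z = 0. Lengths are in m, angles in degrees, forces in N, time in s.
With the tool pointing down it reaches from about 0.25 to 0.725 m from the base axis. Payload 9.7 kg.
Tool frame: the origin (TCP) lies between the finger pads; the fingertips stand 11 mm ahead of it and the grasp point (between the pads) lies 8 mm behind it; z points along the fingers, x is the direction in which the jaws open and shut, and the axes are right-handed (so a half turn about z gives the same grasp; the last joint's range is limited). The gripper opens to 85 mm and grips with 20 to 120 N. Pads are 22 mm wide; open, the fingers measure 114 mm over their backs; the gripper's body (76 mm by 85 mm) begins 54 mm behind the grasp point. The pads swing forward as they close: fully open they stand 13 mm farther back than shut.
Start: joints at [-63.827, 4.979, 10.078, 95.1, 0, 90], TCP at [0.243, -0.494, 0.242] pointing down, gripper open.
Joint ranges: [-179.16, 179.16], [-48.56, 103.87], [-65.8, 70.77], [-126.05, 130.52], [-82.76, 87.17], [-180, 180]. Speed limits (degrees/s): [127.2, 127.2, 147.25, 180, 180, 180].

INTERFACE

Orientations are given as [roll, pitch, yaw] about the fixed x, y, z axes, in that order (R = Rz(yaw) Ry(pitch) Rx(roll)).
In Python, from workcell import get_obs, camera, job_done gives the robot as it stands.
- The arm moves only by the tool arm_command, never from a script. Its argument "increments" is a list of rows, each a list of 2 entries, a list of its own where there are three numbers: the shift along the tool's x, y, z in units of 25 mm (1.0 is 25 mm), then the turn about the tool's z in units of 6 degrees (1.0 is 6 degrees). In form: [[[dx, dy, dz], roll], ...]. A call has 1 to 5 rows; each row is the pose to reach, as a shift and turn from the pose measured when the call began, along the tool's axes at that moment; what a row does not reach only later rows make up. A row lasts 1/10 s, in which the tool goes at most 50 mm and 8.59 degrees, less where a joint would pass 70% of its speed; a pose out of reach is approached as far as the arm can. A call with a gripper value outside its range is refused whole. "claw" is the closure, from -1 (fully open) to 1 (shut), so that 0 is half open, set as the call begins (left out, the last holds). The fingers move at their own pace and stop on an object; "force" is the grip in N (left out, the last holds). Time passes only in rows, so rows that repeat a pose let the fingers close. It gives the time, the measured TCP pose, the force and the opening at its end, in the units of the state.
- get_obs(): the state, without advancing time (a new reading comes with each control period).
- camera(name): name is "side" or "top"; returns a dict with "frame" (480x640x3 uint8, red, green, blue), "range_z" (480x640 float32, m along the optical axis (not along the pixel's ray), 0 where there is no reading), "K" (3x3 intrinsics, pixels), "R" (3x3) and "t" (3): a world point X has camera coordinates R X + t. Camera axes: x right, y down, z forward; pixel columns grow to the right and rows downward; lengths in m; the calibration is good to about 2 mm. A picture is of the moment at which its call begins.
- job_done(): hands the job in, once; it reports no verdict.
The state is a dict: "time": time; "q": joint angles; "qd": joint speeds; "joint_efforts": joint torques, N m; "ee_pos": TCP position; "tcp_rot": TCP orientation; "wrist_force": force on the tool from outside, world axes, zero at the start; "torque": the same for the moment, N m; "opening": finger opening in m.
Only numpy, scipy, OpenCV 4.12 (cv2) and the standard library are available. Lean on these libraries where they do the work, as an engineer would, in place of code of your own. Each camera call takes 0.05 s, during which the arm holds its last target.

## Working session

There is one attempt and no reset: what is moved stays moved. The work goes in short steps, Python scripts to look and compute and a tool call to move; the robot and the scene stay as the last step left them, time stands still between calls to the robot, and variables do not carry over. Pictures are saved under pics/ and viewed, and the job is handed in when it is done.

Besides the shell and the picture viewer there is one more tool, called after "Call:" as a command line: name --argument value ..., lists and objects as JSON in quotes. arm_command: Moves the arm, as the interface text tells. Its arguments: {"type":"object","properties":{"increments":{"type":"array"},"claw":{"type":"number"},"force":{"type":"number"}},"required":["increments"]}

```bash
mkdir -p pics; python3 - <<'E'
from workcell import get_obs, camera
import cv2, numpy as np
o=get_obs(); print(o)
for n in ("top","side"):
    c=camera(n); cv2.imwrite(f"pics/{n}0.png",c["frame"][:,:,::-1]); np.savez(f"{n}0.npz",**{k:c[k] for k in c}); print(n,c["K"],c["R"],c["t"])
E
```

```text
{'time': 0.0, 'q': array([-6.38267028e+01,  5.01045857e+00,  1.00323784e+01,  9.50994382e+01,
        1.89255621e-03,  8.99986899e+01]), 'qd': array([ 0.12028703, -0.0223124 ,  0.04704223,  0.0245709 , -0.02367022,
        0.0142814 ]), 'joint_efforts': array([ 1.61898765e-04, -5.20390749e+01,  4.64801109e+01,  1.63726998e-02,
        3.73672208e-05,  3.55830139e-05]), 'ee_pos': array([ 0.24250618, -0.49339748,  0.24157063]), 'tcp_rot': array([-1.79998106e+02,  7.75183381e-02, -6.38253926e+01]), 'wrist_force': array([-0.14277269, -0.56875582,  0.43291052]), 'torque': array([0.02674466, 0.01806288, 0.03025589]), 'opening': 0.0855046124844753}
top [[538.15055937   0.         323.59230044]
 [  0.         538.15055937 236.62774312]
 [  0.           0.           1.        ]] [[ 0.09959094 -0.99502388  0.00302108]
 [-0.97334005 -0.09805019 -0.20735308]
 [ 0.20661749  0.01770995 -0.9782615 ]] [-0.06562977  0.54088845  1.25545839]
side [[553.3908622    0.         323.79629326]
 [  0.         553.3908622  245.42328546]
 [  0.           0.           1.        ]] [[-0.76484733 -0.64421102  0.00085741]
 [-0.41466293  0.49129414 -0.76595347]
 [ 0.49301443 -0.586193   -0.64289544]] [0.40855322 0.2916722  1.09489312]
```

View pics/top0.png

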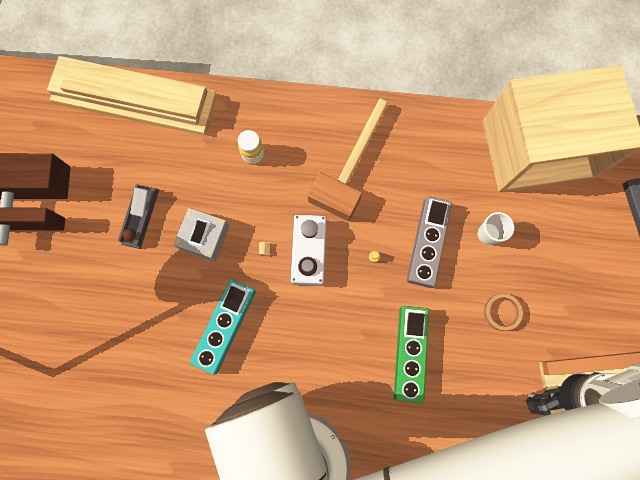

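View pics/side0.png

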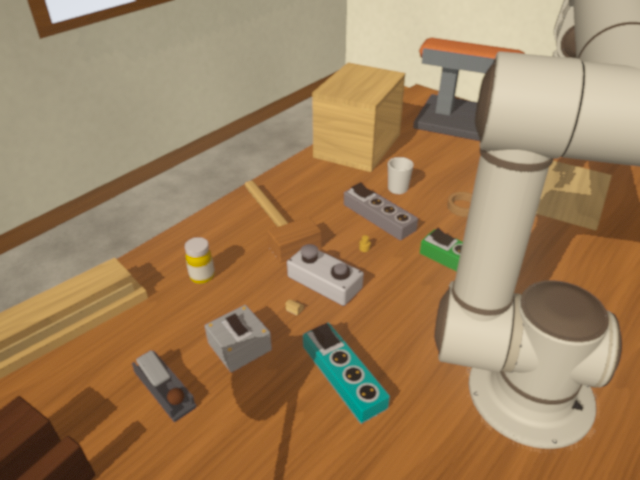

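Top view: the grey block is at (430,241) with its rocker at (437,213). The station is at (308,249) and the steel box at (201,233). The green and turquoise blocks are decoys. I'll enlarge these three.

```bash
python3 - <<'E'
import cv2, numpy as np
f=cv2.imread("pics/top0.png"); s=cv2.imread("pics/side0.png")
def crop(im,x,y,w,h,k): return cv2.resize(im[y:y+h,x:x+w],None,fx=k,fy=k,interpolation=cv2.INTER_CUBIC)
a=crop(f,400,190,60,100,6); b=crop(f,170,200,65,65,6); c=crop(f,280,205,60,90,6)
for n,i in (("a",a),("b",b),("c",c)):print(i.shape)
H=600; cv=np.zeros((H,800,3),np.uint8)
cv[:600,:360]=a; cv[:390,365:755]=b
cv2.imwrite("pics/ab.png",cv); cv2.imwrite("pics/c.png",c)
cv2.imwrite("pics/s.png",crop(s,190,170,240,200,3.3)[:600,:800])
E
```

```text
(600, 360, 3)
(390, 390, 3)
(540, 360, 3)
```

View pics/ab.png

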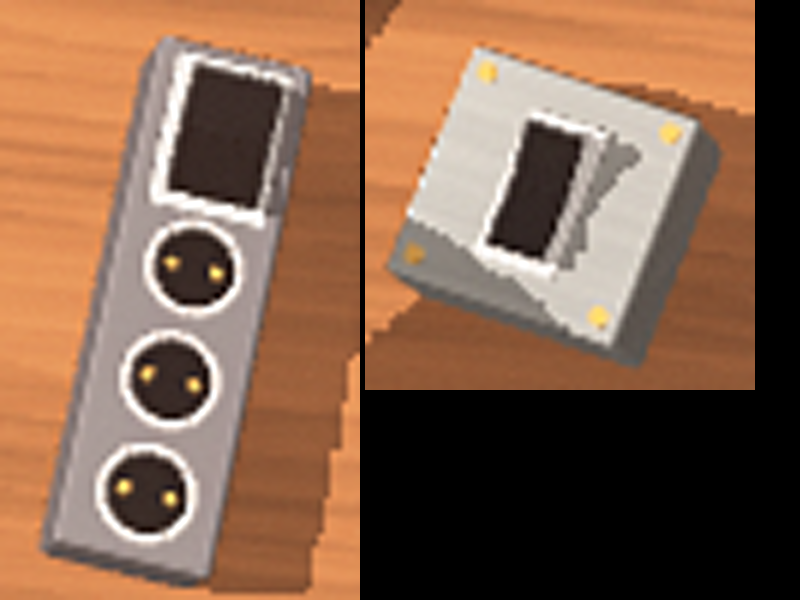

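View pics/c.png

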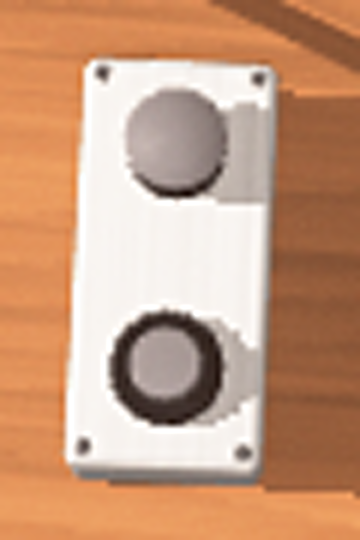

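View pics/s.png

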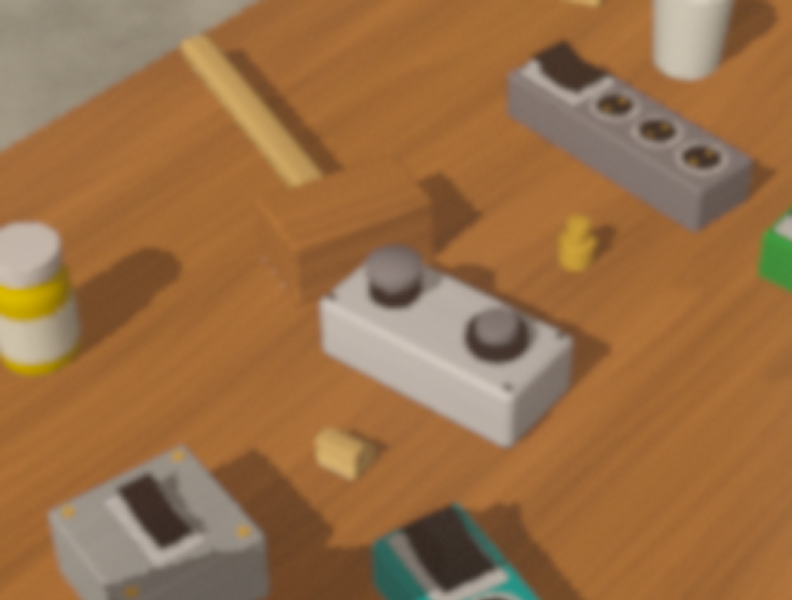

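```bash
cat > h.py <<'E'
import numpy as np, cv2
def load(n):
    return dict(np.load(n))
def cloud(c):
    K,R,t=c["K"],c["R"],c["t"]; z=c["range_z"].astype(float)
    v,u=np.mgrid[:480,:640]; X=np.stack([(u-K[0,2])/K[0,0]*z,(v-K[1,2])/K[1,1]*z,z],-1)
    return (X-t)@R
def onplane(c,u,v,h):
    K,R,t=c["K"],c["R"],c["t"]; d=R.T@np.linalg.solve(K,[u,v,1.]); o=-R.T@t
    return o+d*(h-o[2])/d[2]
E
python3 - <<'E'
from h import *
c=load("top0.npz"); P=cloud(c); im=c["frame"].astype(int)
def region(x0,x1,y0,y1): 
    m=np.zeros((480,640),bool); m[y0:y1,x0:x1]=True; return m&(c["range_z"]>0)
print("table z",np.median(P[300:330,300:340,2]))
for nm,r,h in (("block",(400,460,190,295),.045),("box",(170,240,200,265),.060),("station",(285,335,208,290),.055)):
    m=region(*r)&(P[...,2]>h-.004)&(P[...,2]<h+.004)
    mm=m.astype(np.uint8); n,l,st,ce=cv2.connectedComponentsWithStats(mm)
    k=1+np.argmax(st[1:,4]); 
    pts=P[l==k][:,:2].astype(np.float32)
    print(nm,"z",np.median(P[l==k][:,2]),cv2.minAreaRect(pts*1000))
# dark pixels of rockers
for nm,r in (("power",(424,452,197,232)),("air",(185,215,215,248))):
    m=region(*r)&(im.sum(-1)<170)&(P[...,2]>.04)
    p=P[m]; ctr=p.mean(0); print(nm,m.sum(),ctr,cv2.minAreaRect((p[:,:2]*1000).astype(np.float32)))
    w,V=np.linalg.eigh(np.cov(p[:,:2].T)); a=V[:,1]*np.sign(V[0,1]); s=(p-ctr)[:,:2]@a
    print(" axis",a,np.degrees(np.arctan2(a[1],a[0])),[(round(float(x)*1000),round(float(np.median(p[abs(s-x)<.004][:,2]))*1,4)) for x in np.arange(-.024,.025,.008)])
for nm,r,h in (("start",(294,322,254,278),.077),("stop",(298,322,216,240),.088)):
    m=region(*r)&(P[...,2]>h-.006); print(nm,m.sum(),P[m].mean(0),P[m].max(0),P[m].min(0))
E
```

```text
table z 0.0005823751996410582
block z 0.045399210876480633 ((566.0107421875, -272.939453125), (66.74613952636719, 220.41403198242188), 81.777587890625)
box z 0.0607345511383435 ((525.3512573242188, 290.8700866699219), (100.93089294433594, 100.45603942871094), 76.83073425292969)
station z 0.05531785052214952 ((512.8289794921875, 23.1671142578125), (168.8390350341797, 79.75494384765625), 3.319344997406006)
power 318 [ 0.62938671 -0.28274999  0.05698245] ((620.9703369140625, -282.0074157714844), (35.34977340698242, 72.78478240966797), 82.45817565917969)
 axis [ 0.98451233 -0.17531537] -10.097011345540759 [(-24, 0.0576), (-16, 0.0559), (-8, 0.0549), (0, 0.0555), (8, 0.0566), (16, 0.06), (24, 0.063)]
air 192 [0.52327553 0.28997721 0.07327464] ((523.0078735351562, 290.6977844238281), (23.2034969329834, 49.04399108886719), 77.5534896850586)
 axis [ 0.97260056 -0.23248259] -13.443276389529137 [(-24, 0.073), (-16, 0.071), (-8, 0.0716), (0, 0.0712), (8, 0.0734), (16, 0.0764), (24, 0.0793)]
start 134 [0.46855775 0.02126317 0.07659574] [0.48815181 0.04218818 0.08366667] [0.45304776 0.00240937 0.07109871]
stop 204 [0.55758237 0.02571802 0.08673871] [0.57869368 0.04528319 0.09531052] [0.53866596 0.00580733 0.08209305]
```

```bash
cat >> h.py <<'E'
from math import *
block=(.5660,-.2729,-8.22); box=(.5253,.2908,-13.17); st=(.5128,.0232,3.32)
def off(b,d): return b[0]+d*cos(radians(b[2])), b[1]+d*sin(radians(b[2]))
T={"power":off(block,70+19),"air":off(box,19),"start":off(st,-45),"stop":off(st,45)}
def inc(x,y,z,yaw=None):
    from workcell import get_obs
    o=get_obs(); p=o["ee_pos"]; r=np.radians(o["tcp_rot"])
    from scipy.spatial.transform import Rotation as Ro
    R=Ro.from_euler("xyz",r); d=R.inv().apply(np.array([x,y,z])-p)/.025
    turn=0 if yaw is None else ((degrees(r[2])-yaw+180)%360-180)/6
    print("inc",np.round(d,3),"roll",round(turn,3),"from",np.round(p,4),np.round(np.degrees(r),2),"F",np.round(o["wrist_force"],2),"t",o["time"],"q",np.round(o["q"],1))
E
python3 - <<'E'
from h import *
print(T); c=load("top0.npz"); P=cloud(c)
m=np.zeros((480,640),bool); m[60:200,480:640]=1; m&=(P[...,2]>.08)
print("wood",P[m].min(0),P[m].max(0))
for px in ((500,188),(485,120)): print(P[px[1]-3,px[0]+5])
m=np.zeros((480,640),bool); m[210:245,475:516]=1; m&=(P[...,2]>.06); print("pot",P[m].min(0),P[m].max(0))
inc(.52,-.34,.17,-20)
inc(*T["power"],.10,-8.2)
E
```

```text
{'power': (88.65164815091525, -12.997623566080337), 'air': (19.025568339304492, -4.038180408101636), 'start': (-44.41167479701785, -2.5828629716312457), 'stop': (45.43727479701785, 2.629262971631246)}
wood [ 0.27360487 -0.7022104   0.08000338] [ 0.9789106  -0.03450308  1.34051978]
[ 0.72174465 -0.44869841  0.05434047]
[ 0.89898426 -0.4040916   0.05713741]
pot [ 0.27360487 -0.46177342  0.0604473 ] [ 0.64192814 -0.03450308  1.34051978]
inc [ -0.608 -12.668   2.866] roll -7.304 from [ 0.2425 -0.4934  0.2416] [ 1.800e+02  7.000e-02 -6.383e+01] F [ 0.13  0.05 -0.34] t 0.1 q [-63.8   5.   10.   95.1  -0.   90. ]
inc [ 2008.787 -2953.108     3.143] roll -9.271 from [ 0.2425 -0.4934  0.2416] [ 1.800e+02  7.000e-02 -6.383e+01] F [ 0.13  0.05 -0.34] t 0.1 q [-63.8   5.   10.   95.1  -0.   90. ]
```

Call:
arm_command --increments '[[[-0.1,-1.9,0.4],-1.3],[[-0.2,-3.8,0.8],-2.6],[[-0.3,-5.7,1.3],-3.9],[[-0.4,-7.6,1.7],-5.2],[[-0.5,-9.5,2.1],-6.5]]' --claw 1 --force 40

```text
time: 0.6
ee_pos: [0.4514, -0.3761, 0.1884]
tcp_rot: [-180.0, 0.1, -24.5]
wrist_force: [-0.7, -1.7, -0.5]
opening: 0.0123
```

```bash
sed -i 's/^T=/S=.001\nT=/; s/off(block,70+19)/off(block,.089)/; s/off(box,19)/off(box,.019)/; s/off(st,-45)/off(st,-.045)/; s/off(st,45)/off(st,.045)/' h.py
python3 - <<'E'
from h import *
print(T); inc(*T["power"],.11,-8.2)
E
```

```text
{'power': (0.6540856481509152, -0.2856247235660803), 'air': (0.5438002683393045, 0.28647101959189836), 'start': (0.4678755252029822, 0.02059393702836875), 'stop': (0.5577244747970179, 0.025806062971631245)}
inc [ 5.878 -6.654  3.132] roll -2.719 from [ 0.4514 -0.3761  0.1884] [-1.7995e+02  8.0000e-02 -2.4520e+01] F [-0.65 -1.66 -0.51] t 0.6 q [-39.8   9.5   9.1  89.7   0.   74.7]
```

Call:
arm_command --increments '[[[1.2,-1.3,0.6],-0.6],[[2.4,-2.6,1.2],-1.2],[[3.6,-3.9,1.8],-1.8],[[4.8,-5.3,2.5],-2.4],[[5.9,-6.65,3.1],-2.7]]'

```text
time: 1.1
ee_pos: [0.656, -0.2847, 0.1092]
tcp_rot: [-179.9, 0.1, -8.2]
wrist_force: [0.0, -0.6, 1.3]
opening: 0.0
```

```bash

python3 - <<'E'
from h import *
inc(*T["power"],.076,-8.2)
E
```

```text
inc [-0.066  0.048  1.326] roll 0.004 from [ 0.656  -0.2847  0.1092] [-1.7991e+02  1.3000e-01 -8.1700e+00] F [ 0.03 -0.56  1.32] t 1.1 q [-23.5  27.8  23.4  85.7   0.   74.7]
```

Call:
arm_command --increments '[[[-0.07,0.05,0.6],0],[[-0.07,0.05,1.1],0],[[-0.07,0.05,1.2],0]]'

```text
time: 1.4
ee_pos: [0.6528, -0.2855, 0.0768]
tcp_rot: [-179.9, 0.3, -8.2]
wrist_force: [-0.2, -0.0, -0.8]
opening: 0.0002
```

```bash

python3 - <<'E'
from h import *
from workcell import camera
s=camera("side"); t=camera("top")
a=cv2.resize(s["frame"][130:260,300:440,::-1],None,fx=4,fy=4,interpolation=cv2.INTER_CUBIC)
b=cv2.resize(t["frame"][180:310,395:460,::-1],None,fx=4,fy=4,interpolation=cv2.INTER_CUBIC)
cv2.imwrite("pics/p1.png",np.hstack([a[:,:540],b]))
inc(*T["power"],.066,-8.2)
E
```

```text
inc [ 0.034 -0.028  0.53 ] roll -0.006 from [ 0.6532 -0.2862  0.0793] [-1.7991e+02  1.6000e-01 -8.2400e+00] F [-0.64 -0.72  0.59] t 1.5 q [-23.7  27.7  20.   82.4   0.   74.6]
```

View pics/p1.png

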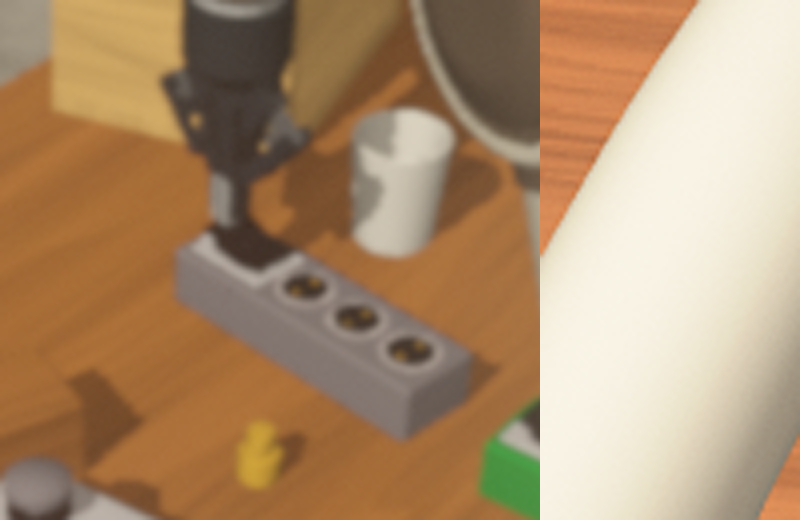

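The side view shows the shut fingertips (230,215 in the crop) just above the raised outer half of the wide rocker, well clear of the cup. I'll press now.

Call:
arm_command --increments '[[[0.03,-0.03,0.15],0],[[0.03,-0.03,0.3],0],[[0.03,-0.03,0.42],0],[[0.03,-0.03,0.54],0],[[0.03,-0.03,0.56],0]]'

```text
time: 2.0
ee_pos: [0.6548, -0.2862, 0.0668]
tcp_rot: [-180.0, -0.0, -8.3]
wrist_force: [2.4, -0.8, 4.4]
opening: -0.0002
```

Call:
arm_command --increments '[[[0.0,0,0.06],0],[[0.0,0,0.12],0],[[0.0,0,0.12],0]]'

```text
time: 2.3
ee_pos: [0.655, -0.2863, 0.0659]
tcp_rot: [-180.0, -0.2, -8.3]
wrist_force: [-1.5, 2.9, 12.6]
opening: -0.0001
```

Call:
arm_command --increments '[[[0.0,0,0.08],0],[[0.0,0,0.1],0],[[0.0,0,0.1],0]]'

```text
time: 2.6
ee_pos: [0.6551, -0.2864, 0.0659]
tcp_rot: [-180.0, -0.3, -8.3]
wrist_force: [-3.6, 2.5, 14.0]
opening: 0.0001
```

Call:
arm_command --increments '[[[0.0,0,-1.0],0],[[0,0,-2.5],0],[[-0.5,-1.0,-4.0],0],[[-1.0,-2.8,-5],0],[[-1.5,-4.6,-5],0]]'

```text
time: 3.1
ee_pos: [0.6342, -0.1672, 0.1944]
tcp_rot: [180.0, -0.5, -8.4]
wrist_force: [1.1, -0.2, 0.1]
opening: -0.0001
```

```bash

python3 - <<'E'
from h import *
inc(*T["air"],.13,-13.2)
E
```

```text
inc [ -6.251 -17.423   2.509] roll 0.799 from [ 0.6342 -0.1672  0.1944] [179.96  -0.51  -8.4 ] F [ 1.08 -0.16  0.11] t 3.1 q [-14.8  18.7  20.8  91.6   0.   83.6]
```

Call:
arm_command --increments '[[[-0.7,-1.9,0],0.2],[[-1.4,-3.8,0],0.3],[[-2.1,-5.7,0],0.4],[[-2.8,-7.6,0],0.5],[[-3.5,-9.5,0],0.6]]'

```text
time: 3.6
ee_pos: [0.5817, 0.0791, 0.1932]
tcp_rot: [180.0, -0.5, -12.1]
wrist_force: [1.0, 0.1, 0.1]
opening: -0.0
```

```bash

python3 - <<'E'
from h import *
inc(*T["air"],.13,-13.2)
E
```

```text
inc [-3.237 -7.797  2.495] roll 0.191 from [0.5817 0.0791 0.1932] [179.97  -0.47 -12.05] F [0.97 0.07 0.11] t 3.6 q [  7.8   8.9   9.   89.6  -0.2 109.9]
```

Call:
arm_command --increments '[[[-0.7,-1.7,0.2],0.05],[[-1.4,-3.4,0.4],0.1],[[-2.1,-5.1,0.8],0.15],[[-2.8,-6.8,1.5],0.2],[[-3.24,-7.8,2.4],0.2]]'

```text
time: 4.1
ee_pos: [0.5427, 0.2894, 0.1321]
tcp_rot: [-180.0, -0.5, -13.2]
wrist_force: [-0.1, -0.4, 0.4]
opening: -0.0001
```

```bash

python3 - <<'E'
from h import *
from workcell import camera
s=camera("side"); t=camera("top"); np.savez("top1.npz",**t)
P=cloud(t); im=t["frame"].astype(int)
m=np.zeros((480,640),bool); m[197:232,424:452]=1; m&=(im.sum(-1)<170)&(P[...,2]>.04)&(P[...,2]<.1)
p=P[m]
a=(p[:,:2]-np.array(off(block,.07)))@np.array([cos(radians(-8.22)),sin(radians(-8.22))])
print([(round(1000*x),round(float(np.median(p[abs(a-x)<.004][:,2])),4)) for x in np.arange(-.024,.025,.008)])
A=cv2.resize(s["frame"][170:400,180:440,::-1],None,fx=3,fy=2.6,interpolation=cv2.INTER_CUBIC)
cv2.imwrite("pics/p2.png",A)
B=cv2.resize(t["frame"][190:290,160:460,::-1],None,fx=2.6,fy=2.6,interpolation=cv2.INTER_CUBIC); cv2.imwrite("pics/p2t.png",B)
inc(*T["air"],.095,-13.2)
E
```

```text
[(-24, 0.0642), (-16, 0.0627), (-8, 0.0602), (0, 0.0565), (8, 0.0549), (16, 0.0559), (24, 0.0551)]
inc [0.125 0.061 1.329] roll 0.027 from [0.541  0.2888 0.1282] [179.77  -0.19 -13.04] F [ 0.39  0.29 -1.31] t 4.2 q [ 28.2  12.9   6.4  83.5  -0.3 131.3]
```

View pics/p2.png

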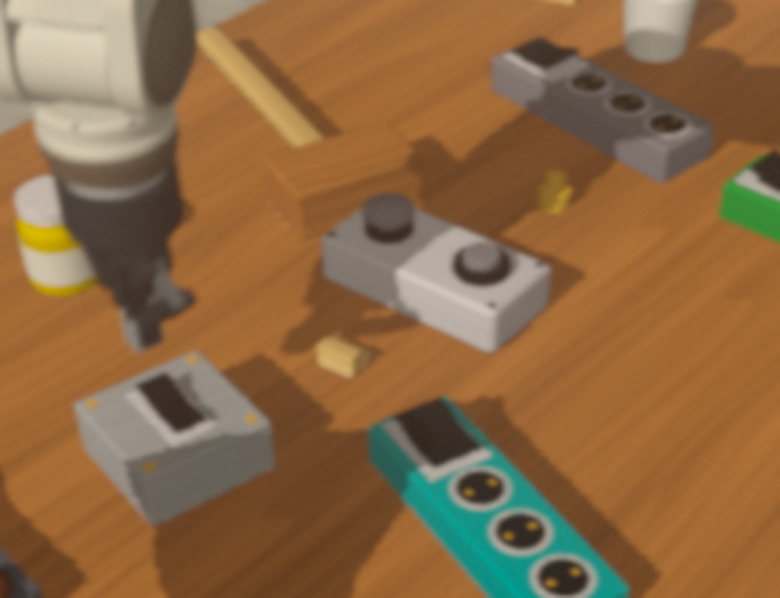

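View pics/p2t.png

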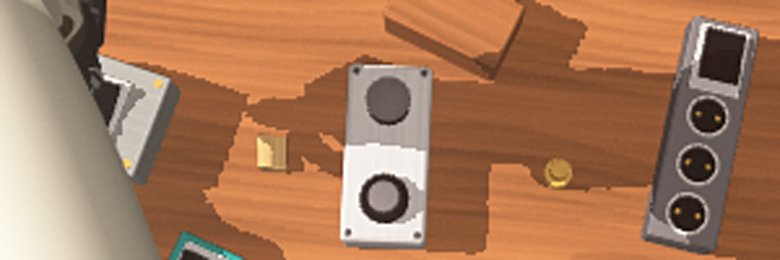

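The wide rocker is now over: its +x half lies level at 55 mm and its −x half is raised to 64 mm. The fingers are above the far (raised) end of the steel box's rocker, so I'll go down.

Call:
arm_command --increments '[[[0.12,0.06,0.5],0],[[0.12,0.06,1.0],0],[[0.12,0.06,1.3],0],[[0.12,0.06,1.35],0]]'

```text
time: 4.6
ee_pos: [0.5435, 0.2853, 0.0932]
tcp_rot: [179.7, -0.1, -13.1]
wrist_force: [0.1, 0.1, -0.9]
opening: 0.0001
```

```bash

python3 - <<'E'
from h import *
from workcell import camera
s=camera("side")
A=cv2.resize(s["frame"][270:390,180:340,::-1],None,fx=4,fy=4,interpolation=cv2.INTER_CUBIC)
cv2.imwrite("pics/p3.png",A)
inc(*T["air"],.081,-13.2)
E
```

```text
inc [-0.007 -0.039  0.515] roll 0.015 from [0.5437 0.2855 0.0939] [ 1.7973e+02 -1.5000e-01 -1.3110e+01] F [ 0.37  0.2  -0.18] t 4.65 q [ 27.8  13.4   3.2  79.8  -0.3 131. ]
```

View pics/p3.png

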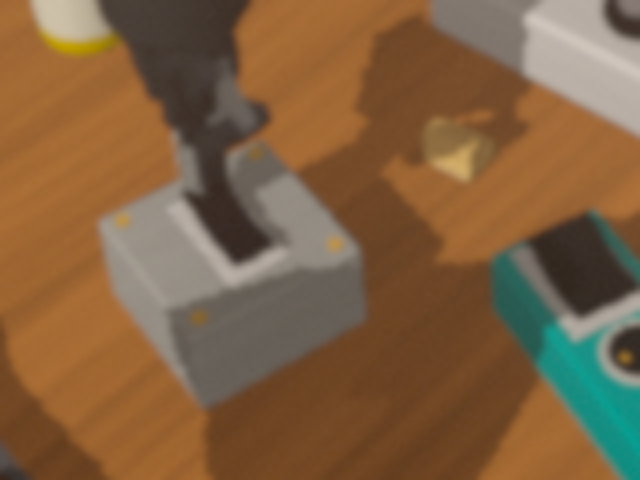

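The tips (200,185 in the crop) sit over the raised far end of the narrow rocker. Pressing.

Call:
arm_command --increments '[[[0,-0.03,0.15],0],[[0,-0.03,0.28],0],[[0,-0.03,0.4],0],[[0,-0.03,0.5],0],[[0,-0.03,0.5],0]]'

```text
time: 5.15
ee_pos: [0.5448, 0.2863, 0.0821]
tcp_rot: [179.8, -0.3, -13.1]
wrist_force: [2.6, -0.9, 3.4]
opening: -0.0001
```

Call:
arm_command --increments '[[[-0.02,0,0.08],0],[[-0.02,0,0.15],0],[[-0.02,0,0.15],0]]'

```text
time: 5.45
ee_pos: [0.545, 0.2864, 0.0807]
tcp_rot: [179.9, -0.4, -13.1]
wrist_force: [-0.5, -2.7, 16.3]
opening: -0.0
```

Call:
arm_command --increments '[[[-0.02,0,0.06],0],[[-0.02,0,0.08],0],[[-0.02,0,0.08],0]]'

```text
time: 5.75
ee_pos: [0.545, 0.2865, 0.0808]
tcp_rot: [179.9, -0.5, -13.2]
wrist_force: [-0.7, -4.3, 15.6]
opening: -0.0003
```

Call:
arm_command --increments '[[[0,0,-1.0],0],[[0,0,-2.5],0],[[0,0,-4.0],0],[[-0.3,1.2,-4.5],0],[[-0.5,3,-4.5],0]]'

```text
time: 6.25
ee_pos: [0.5148, 0.2177, 0.1949]
tcp_rot: [-180.0, -0.6, -13.0]
wrist_force: [0.7, -1.3, 0.1]
opening: 0.0002
```

```bash

python3 - <<'E'
from h import *
inc(*T["start"],.14,3)
E
```

```text
inc [-0.08   8.105  2.187] roll -2.667 from [0.5148 0.2177 0.1949] [-179.95   -0.62  -13.  ] F [ 0.67 -1.33  0.12] t 6.25 q [ 23.1   4.9   4.8  89.3  -0.3 126.1]
```

Call:
arm_command --increments '[[[0,1.7,0],-0.5],[[0,3.4,0],-1.1],[[0,5.1,0],-1.6],[[0,6.8,0.5],-2.1],[[-0.08,8.1,1.2],-2.6]]'

```text
time: 6.75
ee_pos: [0.4669, 0.0191, 0.1648]
tcp_rot: [179.9, -0.7, 2.7]
wrist_force: [1.2, -0.1, 0.5]
opening: -0.0001
```

```bash

python3 - <<'E'
from h import *
from workcell import camera
t=camera("top"); P=cloud(t); im=t["frame"].astype(int)
m=np.zeros((480,640),bool); m[215:248,185:215]=1; m&=(im.sum(-1)<170)&(P[...,2]>.06)&(P[...,2]<.1)
p=P[m]; print(m.sum())
a=(p[:,:2]-np.array(box[:2]))@np.array([cos(radians(box[2])),sin(radians(box[2]))])
print([(round(1000*x),round(float(np.median(p[abs(a-x)<.004][:,2])),4)) for x in np.arange(-.024,.025,.008)])
m=np.zeros((480,640),bool); m[200:265,170:240]=1; m&=(abs(P[...,2]-.06)<.004)
n,l,st_,ce=cv2.connectedComponentsWithStats(m.astype(np.uint8)); k=1+np.argmax(st_[1:,4])
print(cv2.minAreaRect((P[l==k][:,:2]*1000).astype(np.float32)))
B=cv2.resize(t["frame"][190:290,160:460,::-1],None,fx=2.6,fy=2.6,interpolation=cv2.INTER_CUBIC); cv2.imwrite("pics/p4t.png",B)
inc(*T["start"],.105,3)
E
```

```text
185
[(-24, 0.0807), (-16, 0.0785), (-8, 0.0748), (0, 0.071), (8, 0.0711), (16, 0.0701), (24, 0.0709)]
((525.105712890625, 290.5907287597656), (101.59538269042969, 100.16670227050781), 77.16495513916016)
inc [ 0.122 -0.172  2.256] roll -0.033 from [0.4647 0.0163 0.1614] [179.81  -0.35   2.8 ] F [ 3.36 -1.44 -2.57] t 6.8 q [  2.1  -7.9 -11.5  86.1  -0.2  89.3]
```

View pics/p4t.png

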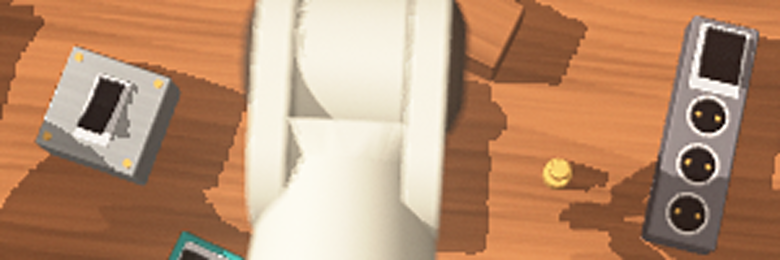

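The narrow rocker is fully over (+x half level at 70–71 mm, −x half raised to 81 mm) and the box hasn't moved. Now to the start button.

Call:
arm_command --increments '[[[0.12,-0.17,0.8],0],[[0.12,-0.17,1.6],0],[[0.12,-0.17,2.1],0],[[0.12,-0.17,2.3],0],[[0.12,-0.17,2.3],0]]'

```text
time: 7.3
ee_pos: [0.4675, 0.0208, 0.1035]
tcp_rot: [179.8, -0.3, 2.8]
wrist_force: [0.0, -0.3, 0.7]
opening: 0.0
```

```bash

python3 - <<'E'
from h import *
from workcell import camera
s=camera("side")
A=cv2.resize(s["frame"][200:320,260:400,::-1],None,fx=4,fy=4,interpolation=cv2.INTER_CUBIC)
cv2.imwrite("pics/p5.png",A)
inc(*T["start"],.082,3)
E
```

```text
inc [-0.008  0.003  0.89 ] roll -0.029 from [0.4679 0.0208 0.1042] [179.82  -0.36   2.82] F [-0.59 -0.07  0.73] t 7.35 q [  2.6  -7.  -17.   79.7  -0.2  89.8]
```

View pics/p5.png

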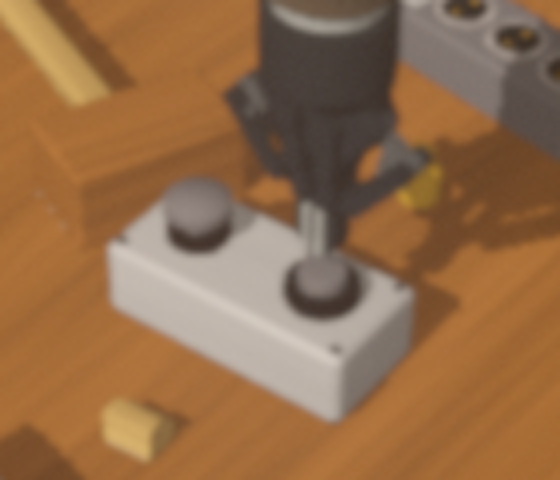

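The tips are centred over the flat start button (322,275 in the crop). The knuckles are well clear of the mushroom at (197,210). Pressing in steps.

Call:
arm_command --increments '[[[0,0,0.3],0],[[0,0,0.5],0],[[0,0,0.65],0],[[0,0,0.8],0],[[0,0,0.88],0]]'

```text
time: 7.85
ee_pos: [0.468, 0.0208, 0.0822]
tcp_rot: [179.8, -0.4, 2.8]
wrist_force: [-1.9, 0.0, 4.6]
opening: 0.0001
```

Call:
arm_command --increments '[[[0,0,0.07],0],[[0,0,0.13],0],[[0,0,0.13],0],[[0,0,0.13],0],[[0,0,0.13],0]]'

```text
time: 8.35
ee_pos: [0.4682, 0.0208, 0.0817]
tcp_rot: [179.8, -0.5, 2.8]
wrist_force: [-10.9, -0.6, 25.0]
opening: -0.0002
```

It's bottomed out at 25 N and has been held for about 0.5 s. Releasing.

Call:
arm_command --increments '[[[0,0,-0.5],0],[[0,0,-1.5],0],[[0,0,-3.0],0],[[0,0,-4.5],0],[[-1.0,1,-5],0]]'

```text
time: 8.85
ee_pos: [0.4455, -0.0041, 0.2099]
tcp_rot: [179.8, -0.7, 3.0]
wrist_force: [-0.5, -1.1, -0.5]
opening: 0.0
```

Call:
arm_command --increments '[[[-1,1.5,0],0],[[-2,3,0],0],[[-3,4.5,0],0],[[-3.5,6,0],0],[[-4,7.5,0],0]]'

```text
time: 9.35
ee_pos: [0.3545, -0.198, 0.2095]
tcp_rot: [179.8, -0.8, 3.0]
wrist_force: [1.8, 0.2, -0.0]
opening: 0.0004
```

Call:
arm_command --increments '[[[0,0,0],0],[[0,0,0],0],[[0,0,0],0],[[0,0,0],0],[[0,0,0],0]]'

```text
time: 9.85
ee_pos: [0.3549, -0.1971, 0.2096]
tcp_rot: [179.8, -0.8, 3.1]
wrist_force: [0.3, -0.2, -0.6]
opening: 0.0001
```

```bash

python3 - <<'E'
from h import *
from workcell import camera,get_obs
t=camera("top"); P=cloud(t); im=t["frame"].astype(int); s=camera("side")
for nm,r,b,d in (("power",(424,452,197,232),block,.07),("air",(185,215,215,248),box,0)):
    m=np.zeros((480,640),bool); m[r[2]:r[3],r[0]:r[1]]=1; m&=(im.sum(-1)<170)&(P[...,2]>.05)&(P[...,2]<.1); p=P[m]
    a=(p[:,:2]-np.array(off(b,d)))@np.array([cos(radians(b[2])),sin(radians(b[2]))])
    print(nm,[(round(1000*x),round(float(np.median(p[abs(a-x)<.004][:,2])),4)) for x in np.arange(-.024,.025,.008)])
for nm,r,h in (("box",(170,240,200,265),.060),("station",(285,335,208,290),.055)):
    m=np.zeros((480,640),bool); m[r[2]:r[3],r[0]:r[1]]=1; m&=(abs(P[...,2]-h)<.004)
    n,l,st_,ce=cv2.connectedComponentsWithStats(m.astype(np.uint8)); k=1+np.argmax(st_[1:,4])
    print(nm,cv2.minAreaRect((P[l==k][:,:2]*1000).astype(np.float32)))
for nm in ("start","stop"):
    d=np.hypot(P[...,0]-T[nm][0],P[...,1]-T[nm][1])<.009
    d&=(P[...,2]<.1); print(nm,d.sum(),np.median(P[d][:,2]))
cv2.imwrite("pics/p6.png",t["frame"][:,:,::-1]); o=get_obs(); print(o["time"],o["ee_pos"],o["wrist_force"])
E
```

```text
power [(-24, 0.0654), (-16, 0.0628), (-8, 0.0589), (0, 0.0559), (8, 0.0555), (16, 0.0556), (24, 0.0552)]
air [(-24, 0.0803), (-16, 0.0794), (-8, 0.0747), (0, 0.0713), (8, 0.0711), (16, 0.0715), (24, 0.0696)]
box ((525.3590698242188, 290.45343017578125), (100.70933532714844, 100.76000213623047), 76.63914489746094)
station ((512.8986206054688, 23.046470642089844), (169.4302978515625, 79.71858215332031), 3.5379958152770996)
start 43 0.07694197442333894
stop 42 0.08816091142396097
9.95 [ 0.3547627  -0.19734967  0.20957919] [0.38674004 0.02262848 0.66833111]
```

View pics/p6.png

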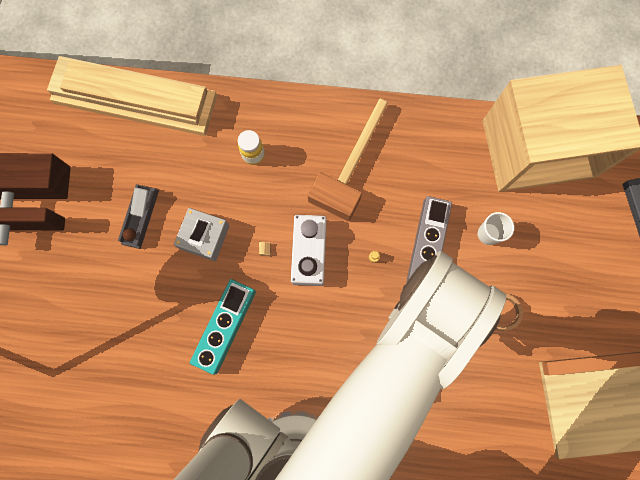

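All the objects are at the same pixels as at the start, and both rockers are over. The start top reads 77 mm and the stop 88 mm, so both buttons are up, and the arm is clear of everything. Handing in.

```bash
python3 -c "
from workcell import job_done
print(job_done())"
```

```text
the job is handed in; nothing more can be done
None
```

I pressed the wide rocker, then the narrow rocker, each to its stop (about 14–16 N). Then I pressed the start button down at 25 N, held it about 0.5 s and let it come up. The job was handed in at about 10 s of the 48 s allowed; no verdict is reported.

Last checks, from the top camera's depth readings and picture:
- **Rockers:** both are fully over. The pressed halves lie level at 55 mm (wide) and about 70–71 mm (narrow), and the opposite ends are raised.
- **Buttons:** the start button is back up at 77 mm. The stop button reads 88 mm and was not touched.
- **Box and station:** both are within about 0.5 mm of where they began.
- **Bystanders:** all look unmoved in the picture except the tape ring, which the arm partly hid. The arm stayed well above it throughout.
- **Arm:** it is clear of everything, with only noise on the wrist force.

None of the checks failed or disagreed.

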